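Lock the keyhole tube rack onto the bench mixer

ROBOT

A 6-joint arm with a two-finger parallel gripper is mounted at the origin on the work surface. World frame = base frame: x ahead of the robot, y to its left, z up, the work surface at z = 0. Lengths are in m, angles in rad, forces in N, time in s.
With the tool pointing down it reaches from about 0.225 to 0.875 m from the base axis. Payload 3.4 kg.
Tool frame: the origin (TCP) lies at the very end of the fingers, on their centre line; the grasp point (between the pads) lies 19 mm behind it; z points along the fingers, y is the line along which they close (so a half turn about z gives the same grasp; the last joint's range is limited). The gripper opens to 85 mm and grips with 20 to 120 N. Pads are 22 mm wide; open, the fingers measure 114 mm over their backs; the gripper's body (76 mm by 85 mm) begins 54 mm behind the grasp point. The pads swing forward as they close: fully open they stand 13 mm farther back than shut.
Start: joints at [1.198, 0.276, 1.505, -0, 1.361, -0.121], TCP at [0.143, 0.557, 0.231] pointing down, gripper open.
Joint ranges: [-2.89, 2.89], [-0.75, 2.08], [0.22, 2.7], [-1.18, 4.32], [0.11, 2.71], [-2.7, 2.7]. Speed limits (rad/s): [2.57, 2.57, 3.14, 3.14, 3.14, 3.14].

INTERFACE

Orientations are given as a unit quaternion [w, x, y, z].
In Python, from rig import manip, get_image, camera_info gives the robot as it stands. The module is installed in compiled form; this text tells all that it offers.
- The arm moves only by the shell command python3 -m crank 'ROWS' [FORCE]. ROWS is a JSON object of lists of equal length, an entry for each row: "translation": the shift along the tool's x, y, z in mm, a list of three; "roll": the turn about the tool's z in rad; "fingers": the opening, from 0 (shut) to 1 (fully open). A call has 1 to 8 rows; each row shifts and turns the commanded pose from where the row before left it, along the tool's axes as they then stand; what a row does not reach is not made up. A row lasts 1/10 s, in which the tool goes at most 50 mm and 8.59 degrees, less where a joint would pass 70% of its speed; a pose out of reach is approached as far as the arm can. A call is refused whole if a number of a shift passes 50 or a number of a turn 0.15, either way. A call with a gripper value outside its range is refused whole. The fingers move at their own pace and stop on an object; FORCE is the grip in N (left out, the last holds). Time passes only in rows, so rows that do not move let the fingers close. It gives the time, the measured TCP pose, the force, the opening and the grip force at its end, in the units of the state.
- manip.get_state(): the state, without advancing time (a new reading comes with each control period).
- get_image(name): name is "side" or "top" or "wrist"; returns the picture (400x640x3 uint8, blue, green, red); there is no depth.
- camera_info(name): a dict with "mtx" (3x3 intrinsics, pixels), "rvec" (rotation vector, rad) and "tvec" (3), from world to camera coordinates, as OpenCV has them. Camera axes: x right, y down, z forward; pixel columns grow to the right and rows downward; lengths in m; the calibration is good to about 2 mm. A picture is of the moment at which its call begins: read the wrist's pose just before it. camera_info takes no time and is no camera call; for the wrist camera it gives the pose at the moment of the call.
- manip.sign_off(): hands the job in; it is judged then, once.
The state is a dict: "clock": time; "qpos": joint angles; "qd": joint speeds; "effort": joint torques, N m; "position": TCP position; "ee_rot": TCP orientation; "contact_force": force on the tool from outside, world axes, zero at the start; "moment": the same for the moment, N m; "width": finger opening in m; "gripper_force": force on a finger pad.
Only numpy, scipy, OpenCV 4.12 (cv2) and the standard library are available. Lean on these libraries where they do the work, as an engineer would, in place of code of your own. Each camera call takes 0.05 s, during which the arm holds its last target. There are 200 camera calls.

TASK

Mount the blue tube rack on the bench mixer: set its base plate down over the two screw heads on the mixer's black adapter, then slide the rack along away from the mixer's control panel until it is fully home under the heads and the sprung catch pops up into its hole, and let go. The screws may stand a centimetre or so nearer or farther than expected, so feel for them gently and never force the rack against the mixer; leave everything else on the bench where it is.

Things in the scene. Friction and masses are not known exactly. Their poses are not given: they have to be found in the camera images.
- rack: Blue tube rack to mount, 0.34 to 0.5 kg, flat on the bench at first. Aluminium base plate 4 mm thick, x -70 to +66 mm, y -58 to +58 mm, with two keyholes and, centred at x = -56 mm, y = 0, a 15 mm square hole for the catch. Origin: underside of the plate; when home, the middle between the screw shanks lies at the origin. x along the slots, z up. Four red tube caps reach 62 mm.
- grip (a point): Middle of the rack's solid blue block, 34 mm above the plate's underside, axes as the rack's. The block is 90 mm (x) by 34 mm (y), from 4 to 48 mm above the underside: grip it across y.
- keyhole (a point): Centre of the round part (17 mm across) of one keyhole, at the plate's underside: x = +16, y = +42 mm from the rack's origin. A slot 9 mm wide runs from it to -x and ends at x = -3 mm, where the shank stops it. The other keyhole is the same at y = -42 mm.
- mixer: Bench mixer, fixed: white housing 240 x 200 x 66 mm (x -135 to +105), black control panel along the -x edge of its top; x points away from it, z up; origin on the bench. On top a black adapter 170 (x) x 130 x 6 mm with two screws and a catch, clamped anywhere within 15 mm either way of the middle along x (not measured), on rubber: it gives 1 mm per 6 N down, per 10 N along x. Never press rack on mixer with over 20 N.
- seat (a point): Point of the mixer at the adapter's top face, 72 mm above the bench, axes as the mixer's: the middle between the screws if the adapter were mid-range. The true middle is off by up to 15 mm along x (unmeasured), not in y. The heads enter with the rack's origin 16 mm to -x of the true middle (2.5 mm play each way); then the rack slides 16 mm to +x to the stop, origin on the true middle.
- heads (a point): Point 10 mm above the seat point: height of the screw heads' tops. The screws stand at y = +42 and -42 mm: shank 6 mm thick and 6 mm long, then a steel head 12 mm across, 4 mm high, bevelled rim. A plate that misses the heads stops here, 10 mm above the adapter; over them it goes down to the adapter.
- catch (a joint): Sprung brass pin, 12 mm thick with bevelled tip, on the adapter 56 mm to -x of the middle between the screws: metres pressed in. 0: up, 3 mm proud of the adapter; 0.003: pressed flush by the plate. It pushes up with 2 N (up) to 3.5 N (flush). With the plate down it reads about 0.003 until the rack is home, where it pops up into the catch hole and reads 0.
- tipbox: Bystander, to be left alone: pipette-tip box, coral base with clear lid, 85 x 120 x 65 mm. Origin: centre of its underside.
- jar_a: Bystander, to be left alone: red-capped sample jar, 60 mm across, 75 mm tall. Origin: centre of its underside.
- jar_b: Bystander, to be left alone: smaller red-capped jar, 48 mm across, 65 mm tall. Origin: centre of its underside.
- dishes: Bystander, to be left alone: stack of three clear dishes, 91 mm across, 44 mm tall. Origin: centre of its underside.
- tweezers: Bystander, to be left alone: steel tweezers lying flat, 140 mm long, 6 mm high. Origin: centre of its underside.
- tipbox_b: Bystander, to be left alone: turquoise pipette-tip box, 85 x 120 x 58 mm. Origin: centre of its underside.
- beaker: Bystander, to be left alone: glass beaker, 70 mm across, 90 mm tall. Origin: centre of its underside.
Not all that is in view belongs to the job. Leave any green look-alike of the rack alone.

How it is judged:
By the outcome, as a careful person would: the job done as asked, in the order asked, and still so for the second after the job is handed in, with the robot touching nothing.
It also fails if it takes over 64 s, if anything falls off the work surface, if the arm or the gripper's body presses on something with over 40 N, if the wrist force passes 120 N, or if a joint passes its speed limit or range.

## Working session

There is one attempt and no reset: what is moved stays moved. The work goes in short steps, Python scripts to look and compute and a shell command to move; the robot and the scene stay as the last step left them, time stands still between calls to the robot, and variables do not carry over. Pictures are saved under pics/ and viewed, at most 10 in all, crops included, and the job is handed in when it is done.

```bash
mkdir -p pics
cat > h.py <<'E'
import numpy as np,cv2,sys
from rig import manip,get_image,camera_info
def ray(ci,uv,z):
    R=cv2.Rodrigues(np.array(ci['rvec'],float))[0];t=np.array(ci['tvec'],float).ravel();K=np.array(ci['mtx'])
    c=-R.T@t;d=R.T@np.linalg.solve(K,[uv[0],uv[1],1.]);return c+d*(z-c[2])/d[2]
E
python3 - <<'E'
from h import *
s=manip.get_state();print(s)
for n in('top','side'):
    ci=camera_info(n);im=get_image(n);cv2.imwrite(f'pics/{n}0.png',im);print(n,ci)
E
```

```text
{'clock': 0.0, 'qpos': array([ 1.19800521e+00,  2.76615949e-01,  1.50614143e+00, -2.42348263e-05,
        1.36067265e+00, -1.21028699e-01]), 'qd': array([-0.00051236, -0.00043334,  0.00148788, -0.00036157, -0.00073369,
        0.00181961]), 'effort': array([-1.22561323e-04, -4.16784024e+01, -2.45803982e+01,  2.84059452e-04,
        1.10103982e-02, -1.24687111e-05]), 'position': array([0.143077  , 0.55637559, 0.23042444]), 'ee_rot': array([-2.13045201e-04,  1.25546448e-01,  9.92087317e-01, -8.93718371e-04]), 'contact_force': array([-0.97593637,  0.65719193, -0.97083057]), 'moment': array([-0.00379976,  0.01406664, -0.00227621]), 'gripper_force': 0.0, 'width': 0.08541787218508544}
top {'mtx': array([[451.38195963,   0.        , 328.70692718],
       [  0.        , 451.38195963, 200.77723571],
       [  0.        ,   0.        ,   1.        ]]), 'rvec': array([ 2.17424564, -2.21467519,  0.06169644]), 'tvec': array([0.03832066, 0.54279338, 1.25732939])}
side {'mtx': array([[471.33381094,   0.        , 323.2085023 ],
       [  0.        , 471.33381094, 190.33204905],
       [  0.        ,   0.        ,   1.        ]]), 'rvec': array([ 2.08358825, -0.89183627,  0.41774053]), 'tvec': array([-0.37734136,  0.31495332,  1.22054907])}
```

View pics/top0.png

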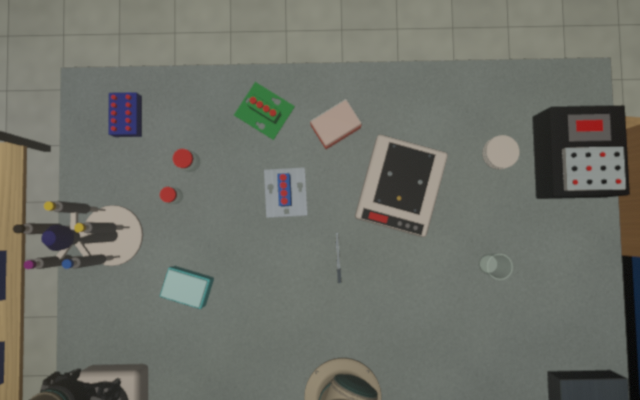

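View pics/side0.png

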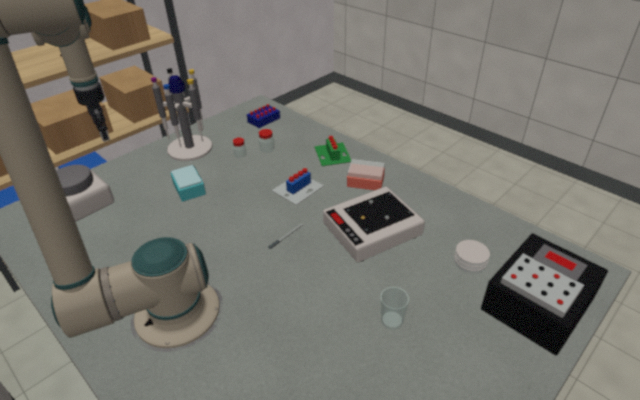

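The top view shows the rack at about (286,192), with its catch hole at the bottom (286,211), and the mixer at about (402,186). The mixer's panel is at the bottom (392,221), the screws at about (390,173) and (420,182), and the catch at (399,198). The green look-alike is at (264,110).

```bash
cat > m.py <<'E'
from h import *
im=cv2.imread('pics/top0.png');ci=camera_info('top')
hsv=cv2.cvtColor(im,cv2.COLOR_BGR2HSV)
def rect(m,z,name,box):
    x0,y0,x1,y1=box;mm=np.zeros_like(m);mm[y0:y1,x0:x1]=m[y0:y1,x0:x1]
    c=max(cv2.findContours(mm,cv2.RETR_EXTERNAL,cv2.CHAIN_APPROX_NONE)[0],key=cv2.contourArea)
    P=np.array([ray(ci,p,z)[:2] for p in c.reshape(-1,2)])*1000
    r=cv2.minAreaRect(P.astype(np.float32));print(name,np.round(r[0],1),np.round(r[1],1),r[2])
b=im.astype(int)
bright=((b.min(2)>125)&(hsv[...,1]<60)).astype(np.uint8)
plate=cv2.morphologyEx(((b.sum(2)>390)).astype(np.uint8),cv2.MORPH_CLOSE,np.ones((5,5)))
rect(plate,.004,'plate',(255,155,317,230))
rect((hsv[...,2]<60).astype(np.uint8),.072,'adapter',(370,140,440,216))
rect(cv2.morphologyEx((b.sum(2)>390).astype(np.uint8),cv2.MORPH_CLOSE,np.ones((5,5))),.066,'mixer',(340,125,460,245))
for u in [(286,211),(270,188),(300,187)]:print(u,ray(ci,u,.004))
for u in [(390,173),(420,182)]:print(u,ray(ci,u,.082))
print(ray(ci,(399,198),.075))
E
python3 m.py
```

```text
plate [571.2 151.9] [136.4 117.3] 2.123986005783081
adapter [ 598.3 -176.2] [122.4 162.2] 73.41403198242188
mixer [ 580.8 -169.1] [195.9 233.7] 73.30584716796875
(286, 211) [0.51717109 0.15002726 0.004     ]
(270, 188) [0.58348412 0.19468349 0.004     ]
(300, 187) [0.58477185 0.10927505 0.004     ]
(390, 173) [ 0.61122061 -0.13706693  0.082     ]
(420, 182) [ 0.58555703 -0.21671647  0.082     ]
[ 0.54411733 -0.16047465  0.075     ]
```

```bash
python3 -m crank '{"translation":[[-40,-22,0],[-40,-22,0],[-40,-22,0],[-40,-22,0],[-40,-22,0],[-40,-22,0],[-40,-22,0],[-40,-22,0]],"roll":[0,0,0,0,0,0,0,0],"fingers":[1,1,1,1,1,1,1,1]}'
python3 -m crank '{"translation":[[-40,-22,0],[-40,-22,0],[-40,-22,0],[-40,-22,0],[-37,-20,0],[0,0,0],[0,0,0],[0,0,0]],"roll":[0,0,0,0,0,-0.14,-0.14,0],"fingers":[1,1,1,1,1,1,1,1]}'
python3 - <<'E'
from h import *
s=manip.get_state();print(s['position'],s['ee_rot']);ci=camera_info('wrist');im=get_image('wrist');cv2.imwrite('pics/w1.png',im);print(ci)
np.save('w1.npy',ci,allow_pickle=True)
E
```

```text
clock: 0.9
position: [0.4102, 0.3051, 0.2311]
ee_rot: [-0.0, 0.126, 0.992, -0.0]
contact_force: [0.5, 0.6, -0.2]
width: 0.0856
gripper_force: 0.0
clock: 1.7
position: [0.5732, 0.1525, 0.2305]
ee_rot: [-0.001, -0.013, 1.0, -0.0]
contact_force: [0.1, 0.2, -0.2]
width: 0.0853
gripper_force: 0.0
[0.57317292 0.15249013 0.23053314] [-7.68679604e-04 -1.34798384e-02  9.99908847e-01 -2.64851681e-05]
{'mtx': array([[316.17390887,   0.        , 317.86548299],
       [  0.        , 316.17390887, 200.73442665],
       [  0.        ,   0.        ,   1.        ]]), 'rvec': array([-2.01552795, -2.07020507, -0.34731783]), 'tvec': array([-0.13733984, -0.58762093,  0.19190798])}
```

View pics/w1.png

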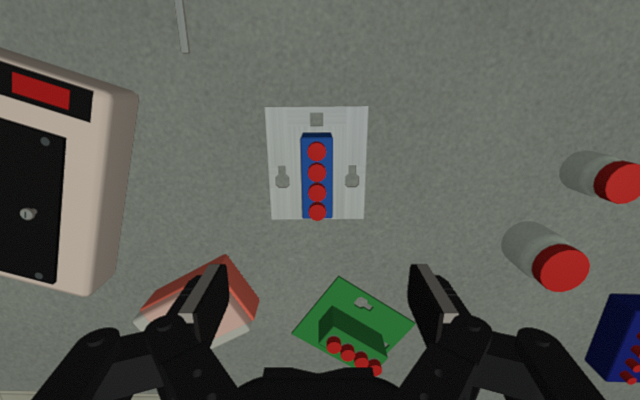

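The wrist view shows the rack plate with corners at about (265,108), (368,107), (364,219) and (273,219), and its catch hole at (317,119). One mixer screw is at (28,213), and the green rack and coral box are behind the fingers.

```bash
cat > m2.py <<'E'
from h import *
im=cv2.imread('pics/w1.png');ci=np.load('w1.npy',allow_pickle=True).item()
b=im.astype(int)
m=np.zeros(im.shape[:2],np.uint8);m[95:228,255:378]=(b.min(2)>140)[95:228,255:378]
m=cv2.morphologyEx(m,cv2.MORPH_CLOSE,np.ones((5,5)))
c=max(cv2.findContours(m,0,1)[0],key=cv2.contourArea)
P=np.array([ray(ci,p,.004)[:2] for p in c.reshape(-1,2)])*1000
print(cv2.minAreaRect(P.astype(np.float32)), cv2.boundingRect(c))
for u in [(265,107),(368,106),(365,219),(272,219)]:print(ray(ci,u,.004)[:2])
print('hole',ray(ci,(317,119),.002)[:2],'kh',ray(ci,(282,180),.004)[:2],ray(ci,(352,180),.004)[:2])
r=((b[...,2]>120)&(b[...,1]<70)).astype(np.uint8);r[:130]=0;r[225:]=0;r[:,:290]=0;r[:,345:]=0
n,_,st,ce=cv2.connectedComponentsWithStats(r)
for i in range(1,n):
    if st[i,4]>60:print('cap',st[i],ray(ci,ce[i],.061)[:2])
print('screw',ray(ci,(28,213),.08)[:2])
E
python3 m2.py
```

```text
((572.3095092773438, 151.17657470703125), (135.24278259277344, 115.39938354492188), 2.016746997833252) (265, 106, 103, 113)
[0.50688839 0.09168443]
[0.50272827 0.20698704]
[0.63915562 0.21392543]
[0.64229535 0.09673621]
hole [0.51854602 0.15027527] kh [0.59106606 0.10985996] [0.58880233 0.19439264]
cap [307 143  19  18 259] [0.54507827 0.15037291]
cap [308 164  18  18 245] [0.5665734  0.15114569]
cap [308 185  18  17 231] [0.5882005  0.15178608]
cap [309 205  17  16 214] [0.60965853 0.15271043]
screw [ 0.61077803 -0.13463973]
```

```bash
python3 -m crank '{"translation":[[0,-47,0],[0,-47,0],[0,-47,0],[0,-47,0],[0,-47,0],[0,-47,0],[0,-10,0],[0,0,0]],"roll":[0,0,0,0,0,0,0,0],"fingers":[1,1,1,1,1,1,1,1]}'
python3 - <<'E'
from h import *
s=manip.get_state();print(s['position'],s['ee_rot']);ci=camera_info('wrist');im=get_image('wrist');cv2.imwrite('pics/w2.png',im)
np.save('w2.npy',ci,allow_pickle=True)
E
```

```text
clock: 2.55
position: [0.5813, -0.1401, 0.231]
ee_rot: [-0.0, -0.012, 1.0, 0.0]
contact_force: [0.1, 1.4, -0.3]
width: 0.0854
gripper_force: 0.0
[ 0.58126495 -0.14007595  0.23097749] [-1.79573572e-04 -1.18410964e-02  9.99929854e-01  2.09927243e-04]
```

View pics/w2.png

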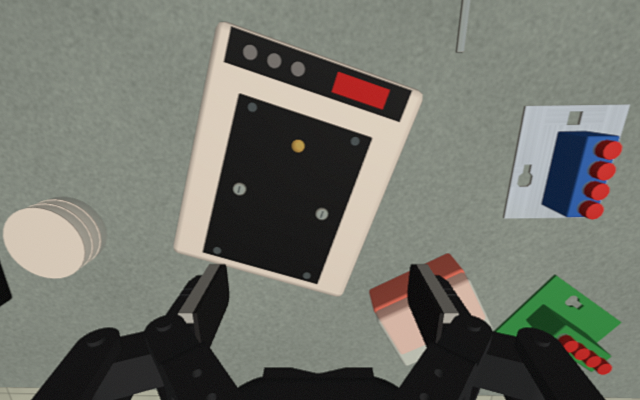

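The screw heads are at (239,189) and (321,214), the brass catch is at (298,146), and the adapter corners are at about (238,94), (371,137), (317,284) and (203,252).

```bash
cat > m3.py <<'E'
from h import *
im=cv2.imread('pics/w2.png');ci=np.load('w2.npy',allow_pickle=True).item();b=im.astype(int)
def blob(u,m,z):
    x,y=u;mm=np.zeros(m.shape,np.uint8);mm[y-12:y+13,x-12:x+13]=m[y-12:y+13,x-12:x+13]
    mm=cv2.morphologyEx(mm,cv2.MORPH_CLOSE,np.ones((5,5)))
    n,_,st,ce=cv2.connectedComponentsWithStats(mm);i=1+np.argmax(st[1:,4]);print(st[i],ce[i]);return ray(ci,ce[i],z)[:2]*1000
A=blob((239,189),b.min(2)>70,.081);B=blob((321,214),b.min(2)>70,.081);C=blob((298,146),(b[...,2]>90),.0745)
M=(A+B)/2;d=B-A;print('screws',A,B,'mid',M,np.linalg.norm(d),'yaw from screws',np.degrees(np.arctan2(d[1],d[0]))-90)
v=M-C;print('catch',C,np.linalg.norm(v),np.degrees(np.arctan2(v[1],v[0])))
hsvv=b.max(2)
m=(hsvv<62).astype(np.uint8);m[:88]=0;m[:,:195]=0;m[:,380:]=0;m[262:]=0
m[:,:]=cv2.morphologyEx(m,cv2.MORPH_CLOSE,np.ones((25,25)))
# housing edges: long sides fit
for name,pts,z in [('adL',[(238,94),(203,252)],.072),('adR',[(371,137),(317,284)],.072)]:
    p,q=[ray(ci,u,z)[:2] for u in pts];e=p-q;print(name,p*1000,q*1000,np.degrees(np.arctan2(-e[1],-e[0])))
E
python3 m3.py
```

```text
[233 183  13  12 126] [239.07142857 188.56349206]
[316 208  12  12 118] [321.45762712 213.5       ]
[292 140  13  12 131] [297.87022901 145.46564885]
screws [ 587.53250641 -215.75296739] [ 611.52931054 -135.46392863] mid [ 599.53090847 -175.60844801] 83.79842691662165 yaw from screws -16.64036400916109
catch [ 545.69894942 -159.45302653] 56.20389185205998 -16.70494052721904
adL [ 500.95933298 -213.80999892] [ 662.18579476 -260.6999877 ] -16.216178419940146
adR [536.51915449 -90.642979  ] [ 699.19734767 -137.9314804 ] -16.208482239718954
```

```bash
python3 -m crank '{"translation":[[0,48.5,0],[0,48.5,0],[0,48.5,0],[0,48.5,0],[0,48.5,0],[-1.6,48.9,0],[0,0,0],[0,0,0]],"roll":[0,0,0,0,0,-0.011,0,0],"fingers":[1,1,1,1,1,1,1,1]}'
python3 -m crank '{"translation":[[0,0,40],[0,0,40],[0,0,40],[0,0,30],[0,0,0],[0,0,0]],"roll":[0,0,0,0,0,0],"fingers":[1,1,1,1,1,1]}'
python3 -c "
from h import *
s=manip.get_state();print(s['position'],s['ee_rot'])"
```

```text
clock: 3.4
position: [0.5734, 0.1557, 0.2313]
ee_rot: [-0.0, -0.022, 1.0, 0.0]
contact_force: [0.1, -1.1, -0.3]
width: 0.0852
gripper_force: 0.0
clock: 4.0
position: [0.5749, 0.1521, 0.0817]
ee_rot: [-0.0, -0.019, 1.0, -0.0]
contact_force: [0.7, -0.0, 0.3]
width: 0.0848
gripper_force: 0.0
[0.5748948  0.15205468 0.08170655] [-1.53420707e-04 -1.91208824e-02  9.99817167e-01 -8.93604557e-06]
```

```bash
python3 -m crank '{"translation":[[-1,-0.8,30],[0,0,25],[0,0,12],[0,0,0],[0,0,0],[0,0,0]],"roll":[0,0,0,0,0,0],"fingers":[1,1,1,1,1,1]}'
python3 -m crank '{"translation":[[0,0,0],[0,0,0],[0,0,0],[0,0,0],[0,0,0],[0,0,0],[0,0,0],[0,0,0]],"roll":[0,0,0,0,0,0,0,0],"fingers":[0,0,0,0,0,0,0,0]}' 60
python3 -c "
from h import *
s=manip.get_state();print(s['position'],s['ee_rot'])"
```

```text
clock: 4.6
position: [0.5773, 0.1519, 0.0161]
ee_rot: [0.002, -0.02, 1.0, 0.0]
contact_force: [0.9, 0.7, -0.1]
width: 0.0856
gripper_force: 0.0
clock: 5.4
position: [0.5763, 0.1516, 0.0148]
ee_rot: [0.0, -0.02, 1.0, -0.0]
contact_force: [-1.2, -1.9, 5.4]
width: 0.0331
gripper_force: 62.3
[0.5763029  0.15164365 0.01480483] [ 4.97815812e-04 -1.96710621e-02  9.99806382e-01 -2.96029417e-05]
```

```bash
python3 -m crank '{"translation":[[0,0,-15],[0,0,-30],[0,0,-35],[0,0,-30],[0,0,0],[0,0,0]],"roll":[0,0,0,0,0,0],"fingers":[0,0,0,0,0,0]}' 60
python3 -m crank '{"translation":[[0.4,-40,0],[0.4,-40,0],[0.4,-40,0],[0.4,-40,0],[0.4,-40,0],[0.4,-40,0],[0.5,-40,0],[0,-43.3,0]],"roll":[0,0,0,0,0,0,0,0],"fingers":[0,0,0,0,0,0,0,0]}'
python3 -m crank '{"translation":[[0,0,0],[0,0,0],[0,0,0],[0,0,0],[0,0,0],[0,0,0]],"roll":[0.11,0.11,0.11,0,0,0],"fingers":[0,0,0,0,0,0]}'
python3 - <<'E'
from h import *
s=manip.get_state();print(s['position'],s['ee_rot'],s['contact_force']);ci=camera_info('wrist');im=get_image('wrist');cv2.imwrite('pics/w3.png',im)
np.save('w3.npy',ci,allow_pickle=True)
E
```

```text
clock: 6.0
position: [0.575, 0.1518, 0.1233]
ee_rot: [-0.001, -0.02, 1.0, 0.0]
contact_force: [-0.6, -0.1, -3.8]
width: 0.0333
gripper_force: 61.6
clock: 6.8
position: [0.5835, -0.1718, 0.1209]
ee_rot: [-0.003, -0.02, 1.0, 0.002]
contact_force: [1.3, 0.4, -3.5]
width: 0.0334
gripper_force: 61.7
clock: 7.4
position: [0.585, -0.171, 0.123]
ee_rot: [-0.001, 0.144, 0.99, 0.0]
contact_force: [1.2, -0.2, -3.1]
width: 0.0334
gripper_force: 61.9
[ 0.5850316  -0.17098581  0.12304805] [-1.06698542e-03  1.44029910e-01  9.89572698e-01  3.48441083e-04] [ 1.16512516 -0.1843124  -3.08850734]
```

View pics/w3.png

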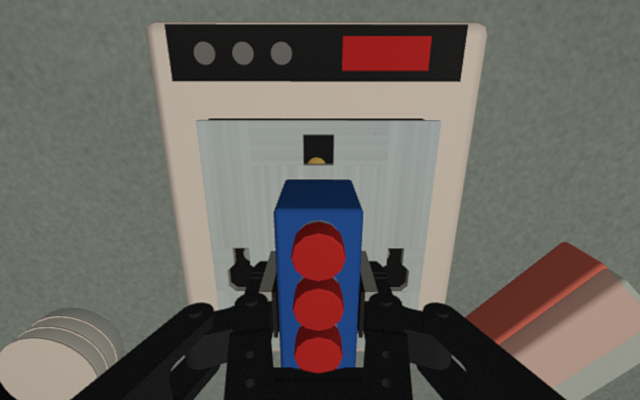

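The held plate has near-edge corners at (197,121) and (440,121). Its catch hole is centred at about (318.5,149.5), with the brass pin showing at the hole's lower edge. I'll compute the rack pose in the grip.

Run:
```python
from h import *
ci=np.load('w3.npy',allow_pickle=True).item();T=np.array([.58503,-.17099])
b=cv2.imread('pics/w3.png').astype(int)
m=np.zeros(b.shape[:2],np.uint8);m[130:170,298:340]=(b.min(2)<110)[130:170,298:340]
m=(m>0).astype(np.uint8);n,_,st,ce=cv2.connectedComponentsWithStats(m);i=1+np.argmax(st[1:,4]);x,y,w,h,_=st[i];print(st[i])
a=np.arctan2(2*.14403*.98957,2*.98957**2-1);print('yaw',-np.degrees(a))
ux=np.array([np.cos(a),-np.sin(a)]);uy=np.array([np.sin(a),np.cos(a)])
z=.1122
for nme,u in [('h tl',(x,y)),('h tr',(x+w,y)),('cornL',(197,121)),('cornR',(440,121))]:
    p=ray(ci,u,z)[:2];d=(p-T)*1000;print(nme,p*1000,'along',d@ux,'across',d@uy)
M=np.array([599.53,-175.61]);g=np.radians(-16.65);v=np.array([np.cos(g),np.sin(g)]);w_=np.array([-v[1],v[0]])
d=M-T*1000;print('mid rel TCP along mixer x,y',d@v,d@w_)
```

```text
[303 134  31  31 954]
yaw -16.562387556590192
h tl [ 520.62365408 -158.95749837] along -65.16409625451504 across -6.826349664044593
h tr [ 524.85898655 -144.72842735] along -65.16061577206494 across 8.019676442463085
cornL [ 500.55242151 -205.15468851] along -71.23363732386447 across -56.82830387765237
cornR [533.31797539 -95.07043747] along -71.2080582188308 across 58.02866453908383
mid rel TCP along mixer x,y 15.215800475805949 -0.27169078096287747
```

```bash
python3 -m crank '{"translation":[[-0.7,-0.7,8],[0,0,8],[0,0,5],[0,0,0],[0,0,0],[0,0,0]],"roll":[0,0,0,0,0,0],"fingers":[0,0,0,0,0,0]}'
python3 -m crank '{"translation":[[0,0,2],[0,0,1],[0,0,1],[0,0,0],[0,0,0]],"roll":[0,0,0,0,0],"fingers":[0,0,0,0,0]}'
python3 -c "
from h import *
s=manip.get_state();print(s['position'],s['ee_rot'],s['contact_force'])"
```

```text
clock: 8.05
position: [0.5864, -0.1724, 0.1035]
ee_rot: [0.0, 0.145, 0.989, -0.0]
contact_force: [-0.2, -0.2, -3.6]
width: 0.0331
gripper_force: 61.9
clock: 8.55
position: [0.5861, -0.1723, 0.0992]
ee_rot: [-0.0, 0.145, 0.989, 0.0]
contact_force: [0.6, 0.0, -3.3]
width: 0.0333
gripper_force: 61.9
[ 0.58611103 -0.17228462  0.09924847] [-4.94203848e-06  1.44880085e-01  9.89449219e-01  6.07854458e-05] [ 0.62976674  0.04547319 -3.31896794]
```

```bash
python3 -m crank '{"translation":[[0.5,0,1],[0,0,1],[0,0,1],[0,0,0],[0,0,0]],"roll":[0,0,0,0,0],"fingers":[0,0,0,0,0]}'
python3 -m crank '{"translation":[[0,0,0.7],[0,0,0.7],[0,0,0],[0,0,0]],"roll":[0,0,0,0],"fingers":[0,0,0,0]}'
```

```text
clock: 9.05
position: [0.5856, -0.1721, 0.0963]
ee_rot: [-0.0, 0.145, 0.989, 0.0]
contact_force: [-0.5, -0.7, -4.4]
width: 0.0334
gripper_force: 61.9
clock: 9.45
position: [0.5856, -0.1721, 0.0948]
ee_rot: [-0.0, 0.145, 0.989, 0.0]
contact_force: [-0.8, -0.8, -2.9]
width: 0.0334
gripper_force: 61.9
```

```bash
python3 -m crank '{"translation":[[0,0,1],[0,0,1],[0,0,0],[0,0,0]],"roll":[0,0,0,0],"fingers":[0,0,0,0]}'
python3 -m crank '{"translation":[[0,0,1],[0,0,1],[0,0,0],[0,0,0]],"roll":[0,0,0,0],"fingers":[0,0,0,0]}'
python3 -m crank '{"translation":[[0,0,1],[0,0,0.8],[0,0,0],[0,0,0]],"roll":[0,0,0,0],"fingers":[0,0,0,0]}'
```

```text
clock: 9.85
position: [0.5856, -0.1721, 0.0928]
ee_rot: [-0.0, 0.145, 0.989, 0.0]
contact_force: [0.2, 0.1, -3.7]
width: 0.0332
gripper_force: 61.9
clock: 10.25
position: [0.5856, -0.1721, 0.0908]
ee_rot: [-0.0, 0.145, 0.989, 0.0]
contact_force: [1.0, -0.0, -4.3]
width: 0.0333
gripper_force: 61.9
clock: 10.65
position: [0.5858, -0.1722, 0.0893]
ee_rot: [0.0, 0.145, 0.989, -0.0]
contact_force: [-0.3, -0.6, -1.9]
width: 0.033
gripper_force: 62.0
```

```bash
python3 -m crank '{"translation":[[0,0,0.8],[0,0,0.7],[0,0,0],[0,0,0]],"roll":[0,0,0,0],"fingers":[0,0,0,0]}'
python3 -m crank '{"translation":[[0,0,0.6],[0,0,0],[0,0,0],[0,0,0]],"roll":[0,0,0,0],"fingers":[0,0,0,0]}'
python3 -m crank '{"translation":[[0,0,0.6],[0,0,0],[0,0,0],[0,0,0]],"roll":[0,0,0,0],"fingers":[0,0,0,0]}'
```

```text
clock: 11.05
position: [0.5857, -0.1722, 0.0877]
ee_rot: [0.0, 0.145, 0.989, 0.0]
contact_force: [0.7, -0.8, -1.6]
width: 0.0334
gripper_force: 62.0
clock: 11.45
position: [0.5858, -0.1722, 0.0871]
ee_rot: [0.0, 0.145, 0.989, 0.0]
contact_force: [0.9, 0.3, -0.4]
width: 0.0333
gripper_force: 62.0
clock: 11.85
position: [0.5857, -0.1722, 0.0865]
ee_rot: [0.0, 0.145, 0.989, 0.0]
contact_force: [0.4, -0.1, -0.2]
width: 0.0333
gripper_force: 62.3
```

```bash
python3 -m crank '{"translation":[[-1.5,0,0],[-1.5,0,0],[-1,0,0],[0,0,0],[0,0,0]],"roll":[0,0,0,0,0],"fingers":[0,0,0,0,0]}'
python3 -m crank '{"translation":[[-1.5,0,0],[-1.5,0,0],[-1,0,0],[0,0,0],[0,0,0]],"roll":[0,0,0,0,0],"fingers":[0,0,0,0,0]}'
```

```text
clock: 12.35
position: [0.5891, -0.1731, 0.0862]
ee_rot: [-0.0, 0.145, 0.989, 0.0]
contact_force: [-2.6, 1.2, 0.1]
width: 0.0332
gripper_force: 62.5
clock: 12.85
position: [0.5937, -0.1745, 0.0864]
ee_rot: [0.0, 0.145, 0.989, 0.0]
contact_force: [-2.0, 0.5, 1.0]
width: 0.0328
gripper_force: 62.4
```

```bash
python3 -m crank '{"translation":[[-1.5,0,0],[-1.5,0,0],[-1,0,0],[0,0,0],[0,0,0]],"roll":[0,0,0,0,0],"fingers":[0,0,0,0,0]}'
python3 -m crank '{"translation":[[-1,0,0],[0,0,0],[0,0,0]],"roll":[0,0,0],"fingers":[0,0,0]}'
python3 -m crank '{"translation":[[-1,0,0],[0,0,0],[0,0,0]],"roll":[0,0,0],"fingers":[0,0,0]}'
```

```text
clock: 13.35
position: [0.5987, -0.1761, 0.0866]
ee_rot: [0.002, 0.145, 0.989, -0.0]
contact_force: [2.6, -0.5, -1.1]
width: 0.0333
gripper_force: 62.1
clock: 13.65
position: [0.5987, -0.1761, 0.0865]
ee_rot: [0.001, 0.145, 0.989, -0.0]
contact_force: [1.8, -1.0, -1.7]
width: 0.0328
gripper_force: 62.1
clock: 13.95
position: [0.5989, -0.1762, 0.0864]
ee_rot: [-0.0, 0.145, 0.989, 0.0]
contact_force: [2.0, 0.2, -1.8]
width: 0.0335
gripper_force: 62.2
```

```bash
python3 -m crank '{"translation":[[-1,0,0],[0,0,0],[0,0,0]],"roll":[0,0,0],"fingers":[0,0,0]}'
python3 -m crank '{"translation":[[-0.7,0,0],[0,0,0],[0,0,0]],"roll":[0,0,0],"fingers":[0,0,0]}'
```

```text
clock: 14.25
position: [0.5994, -0.1762, 0.0863]
ee_rot: [-0.001, 0.145, 0.989, 0.0]
contact_force: [-1.3, -0.1, -0.1]
width: 0.0332
gripper_force: 62.3
clock: 14.55
position: [0.6002, -0.1764, 0.0862]
ee_rot: [-0.001, 0.145, 0.989, 0.0]
contact_force: [-1.6, 0.7, -0.3]
width: 0.033
gripper_force: 62.3
```

```bash
python3 -m crank '{"translation":[[-0.7,0,0],[0,0,0],[0,0,0]],"roll":[0,0,0],"fingers":[0,0,0]}'
python3 -m crank '{"translation":[[-0.6,0,0],[0,0,0],[0,0,0]],"roll":[0,0,0],"fingers":[0,0,0]}'
python3 - <<'E'
from h import *
ci=camera_info('wrist');im=get_image('wrist');np.save('w4.npy',ci,allow_pickle=True);cv2.imwrite('pics/w4.png',im)
cv2.imwrite('pics/w4c.png',cv2.resize(im[60:310,190:450],None,fx=2.3,fy=2.3,interpolation=cv2.INTER_CUBIC))
s=manip.get_state();print(s['position'],s['contact_force'])
E
```

```text
clock: 14.85
position: [0.6013, -0.1767, 0.0863]
ee_rot: [-0.0, 0.145, 0.989, 0.0]
contact_force: [-1.4, 0.1, -1.3]
width: 0.0332
gripper_force: 62.3
clock: 15.15
position: [0.6017, -0.1769, 0.0863]
ee_rot: [-0.0, 0.145, 0.989, 0.0]
contact_force: [-2.1, 1.0, -0.6]
width: 0.0331
gripper_force: 62.3
[ 0.60170356 -0.17688129  0.08628883] [-2.43138237  0.11462422 -0.8115968 ]
```

View pics/w4c.png

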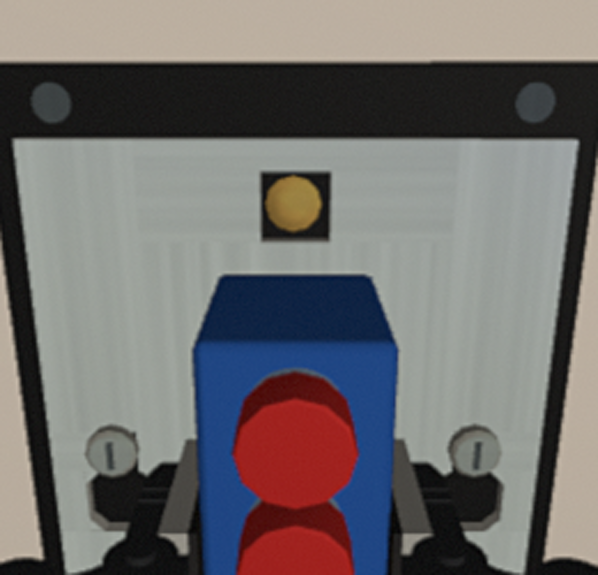

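The catch pin (crop 294,204) stands inside its square hole, and both screw heads (110,450) and (475,450) sit over the slots, clear of the round parts. I'll nudge gently to confirm the stop.

```bash
python3 -m crank '{"translation":[[-0.6,0,0],[0,0,0],[0,0,0]],"roll":[0,0,0],"fingers":[0,0,0]}'
python3 -m crank '{"translation":[[-0.4,0,0],[0,0,0],[0,0,0]],"roll":[0,0,0],"fingers":[0,0,0]}'
```

```text
clock: 15.5
position: [0.6019, -0.177, 0.0862]
ee_rot: [-0.001, 0.145, 0.989, 0.0]
contact_force: [-3.1, 1.4, 0.5]
width: 0.0331
gripper_force: 62.3
clock: 15.8
position: [0.6021, -0.177, 0.0862]
ee_rot: [-0.001, 0.145, 0.989, 0.0]
contact_force: [-5.0, 1.6, -0.1]
width: 0.0334
gripper_force: 62.4
```

```bash
python3 -m crank '{"translation":[[-0.5,0,0],[0,0,0],[0,0,0]],"roll":[0,0,0],"fingers":[0,0,0]}'
python3 -m crank '{"translation":[[0.4,0,0],[0,0,0],[0,0,0]],"roll":[0,0,0],"fingers":[0,0,0]}'
```

```text
clock: 16.1
position: [0.6023, -0.1771, 0.0861]
ee_rot: [-0.001, 0.145, 0.989, 0.0]
contact_force: [-5.9, 1.9, -0.1]
width: 0.0334
gripper_force: 62.4
clock: 16.4
position: [0.6022, -0.177, 0.0862]
ee_rot: [-0.001, 0.145, 0.989, 0.0]
contact_force: [-5.0, 1.7, -0.4]
width: 0.0335
gripper_force: 62.4
```

```bash
python3 -m crank '{"translation":[[0,0,0],[0,0,0],[0,0,0],[0,0,0],[0,0,0],[0,0,0],[0,0,0],[0,0,0]],"roll":[0,0,0,0,0,0,0,0],"fingers":[0.3,0.6,0.8,1,1,1,1,1]}'
python3 -m crank '{"translation":[[0,0,-20],[0,0,-30],[0,0,-35],[0,0,-35],[0,0,-20],[0,0,0],[0,0,0]],"roll":[0,0,0,0,0,0,0],"fingers":[1,1,1,1,1,1,1]}'
python3 - <<'E'
from h import *
s=manip.get_state();print(s['position'],s['contact_force'])
im=get_image('wrist');cv2.imwrite('pics/w5.png',im)
E
```

```text
clock: 17.2
position: [0.6031, -0.1774, 0.0864]
ee_rot: [0.0, 0.145, 0.989, 0.0]
contact_force: [0.5, -0.3, 0.0]
width: 0.0855
gripper_force: 0.0
clock: 17.9
position: [0.6027, -0.1772, 0.226]
ee_rot: [-0.0, 0.145, 0.989, 0.0]
contact_force: [-0.2, -0.3, -0.1]
width: 0.0857
gripper_force: 0.0
[ 0.60273341 -0.17723736  0.22602922] [-0.18392988 -0.33657454 -0.1428487 ]
```

View pics/w5.png

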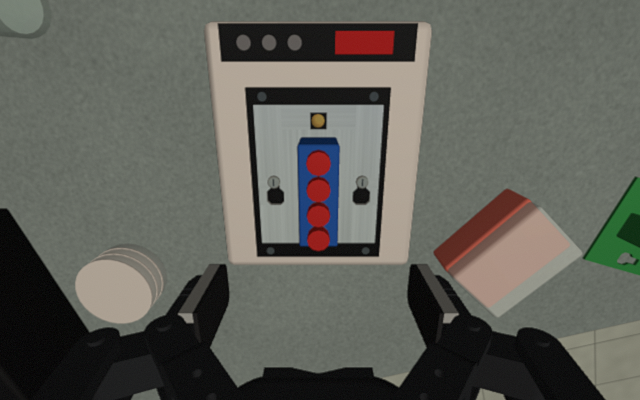

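The rack lies flat on the adapter. The catch pin (318,121) is in its hole, both heads (275,183) and (361,183) are at the slot ends, and the gripper is clear. I'll hand it in.

```bash
python3 -c "
from rig import manip
print(manip.sign_off())"
```

```text
the job is handed in; nothing more can be done
None
```

The blue rack is mounted on the mixer: it is home against the stop under both screw heads, the catch pin shows up in its hole, the gripper has let go and is clear, and I handed the job in at about 18 s.

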